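# Scoop the ball knobs out of the tray into the blue box

## Task

Take the hand scoop that stands in the metal tray, scoop up both red ball knobs together with it and tip them into the blue box, not the yellow one. Then stand the scoop upright in the tray again and let go. Do not touch the knobs with the gripper.

Things in the scene. Friction and masses are not known exactly. Their poses are not given: they have to be found in the camera images.
- scoop_grip (a point): Middle of the black upright grip (x 16, y 50, z 64 mm) of a loose steel hand scoop, 0.22 kg, 92 mm above its underside. z up; -x to its open mouth, which faces the robot; pinch across x. The 102 mm wide pan has its lip's edge 95 mm ahead of this point, floor 2.5 mm thick, a 3.7 mm crest 10 mm behind the edge, sides up to 34 mm high; its back ends 5 mm behind this point. Tipping it 30 to 40 degrees empties it.
- tray: Shallow grey sheet-metal tray, fixed to the table, outside 186 mm (x) by 130 mm (y), walls 3 mm thick and 26 mm high, floor 3 mm thick; origin at the centre of its underside. -x wall: the near one. The scoop stands in the far half; knobs lie between its mouth and the near wall, and ride over the lip as it slides on the floor up to that wall.
- knob_a_center (a point): Centre of the left one (robot's view) of two alike red plastic ball knobs, 30 mm balls with a flat above and below (24 mm tall), 30 g; it stands on its flat in the tray and rolls once it is tipped, so it stays in the scoop only with the mouth raised some 10 to 20 degrees.
- knob_b_center (a point): Centre of the right one (robot's view) of two alike red plastic ball knobs, 30 mm balls with a flat above and below (24 mm tall), 30 g; it stands on its flat in the tray and rolls once it is tipped, so it stays in the scoop only with the mouth raised some 10 to 20 degrees.
- blue_box: Blue open plastic box, fixed to the table, 130 by 130 mm outside, 50 mm high, walls and floor 4 mm; origin at the centre of its underside. It stands to the left or the right of the tray; an equal yellow box stands on the other side.
There are look-alikes about, which are no part of the job. What is shaped like the part that bears knob_a_center but black or green is not meant.

How it is judged:
By the outcome, as a careful person would: the job done as asked, in the order asked, and still so for the second after the job is handed in, with the robot touching nothing.
It also fails if it takes over 48 s, if anything falls off the work surface, if the arm or the gripper's body presses on something with over 40 N, if the wrist force passes 120 N, or if a joint passes its speed limit or range.

## Robot

A 6-joint arm with a two-finger parallel gripper is mounted at the origin on a cart in front of the work surface, level with it; the furniture and walls round the work are solid. World frame = base frame: x ahead of the robot, y to its left, z up, the work surface at z = 0. Lengths are in m, angles in degrees, forces in N, time in s.
With the tool pointing down it reaches from about 0.35 to 0.875 m from the base axis. Payload 4.2 kg.
Tool frame: the origin (TCP) lies at the centre of the arm's flange, where the gripper is bolted on; the fingertips stand 182 mm ahead of it and the grasp point (between the pads) lies 164 mm ahead of it (r.nose_length is the distance from the TCP to the fingertips, in m); z points along the fingers, y is the line along which they close (so a half turn about z gives the same grasp; the last joint's range is limited). The gripper opens to 87 mm and grips with 3 to 60 N. Pads are 19 mm wide; open, the fingers measure 117 mm over their backs; the gripper's body (75 mm by 190 mm) begins 51 mm behind the grasp point.
Start: joints at [-58.293, 22.042, 0.453, 0, -68.411, -14.817], TCP at [0.182, -0.598, 0.405] pointing down, gripper open.
Joint ranges: [-179.83, 179.83], [-69.29, 118.12], [-61.27, 80.66], [-181.25, 117.63], [-171.15, -9.14], [-177.46, 177.46]. Speed limits (degrees/s): [159.86, 159.86, 180, 180, 180, 180].

## Interface

Orientations are given as a 3x3 rotation matrix whose columns are the frame's x, y, z axes.
In Python, from station import r, vision gives the robot as it stands. The module is installed in compiled form; this text tells all that it offers.
- The arm moves only by the shell command python3 -m creep 'ROWS'. ROWS is JSON, a list of rows, each a list of 7 numbers: the opening, from -1 (shut) to 1 (fully open), then the shift along the tool's x, y, z in mm, then the turn, a rotation vector about the tool's x, y, z in degrees. A call has 1 to 8 rows; each row is the pose to reach, as a shift and turn from the pose commanded when the call began, along the tool's axes at that moment; what a row does not reach only later rows make up. A row lasts 1/12 s, in which the tool goes at most 41.7 mm and 7.16 degrees, less where a joint would pass 70% of its speed; a pose out of reach is approached as far as the arm can. A call with a gripper value outside its range is refused whole. The fingers move at their own pace and stop on an object; the grip force is fixed at half the most. Time passes only in rows, so rows that repeat a pose let the fingers close. It gives the time, the measured TCP pose, the force, the opening and the grip force at its end, in the units of the state.
- r.sense(): the state, without advancing time (a new reading comes with each control period).
- vision.capture(name): name is "scene" or "side" or "wrist"; returns (picture, depth): 384x512x3 uint8, red, green, blue; 384x512 float32, m along the optical axis (not along the pixel's ray), 0 where there is no reading.
- vision.camera_model(name): a dict with "vertical_fov" (degrees; the focal length in pixels is half the picture's height over the tangent of half this angle, whatever the lens; pixels are square), "cx", "cy" (the principal point, pixels), "extrinsics" (4x4, takes a point from camera to world coordinates); the wrist camera has in their place "mount" (4x4, takes a point from camera to tool coordinates, whose origin is the TCP and whose axes are the flange's). Camera axes: x right, y down, z forward; pixel columns grow to the right and rows downward; lengths in m; the calibration is good to about 2 mm. A picture is of the moment at which its call begins: read the wrist's pose just before it. camera_model takes no time and is no camera call.
- r.finish_job(): hands the job in; it is judged then, once.
Trained networks look in the newest picture that a camera, given by its name, has taken for a name from the list of things; names that differ only in an ending like _2 or _b are one class to them, and where a whole thing is asked for, a point or a joint stands for the part that bears it (a point fixed in the world has none). Each returns a list of dicts, best first, with "conf" (0 to 1); they miss things now and then, are a little off and sometimes report something else, mostly with a low value. They report only what shows in the picture. A call takes as long as a camera call. They do not tell look-alikes from the thing itself.
- vision.find_in(camera, thing): "uv" ([column, row] in pixels, amid what is visible of it).
- vision.cut_out(camera, thing): "region" (384x512 bool, what is visible of it) and "uv" ([column, row] in pixels, amid what is visible of it).
The state is a dict: "time_s": time; "joints": joint angles; "joint_velocities": joint speeds; "effort": joint torques, N m; "tcp_pos": TCP position; "ee_rot": TCP orientation; "wrist_force": force on the tool from outside, world axes, zero at the start; "moment": the same for the moment, N m; "gripper_width": opening from 0.0 (shut) to 1.0 (fully open); "gripper_force": force on a finger pad.
Only numpy, scipy, OpenCV 4.12 (cv2) and the standard library are available. Lean on these libraries where they do the work, as an engineer would, in place of code of your own. Each camera call takes 0.05 s, during which the arm holds its last target. There are 200 camera calls.

## Working session

There is one attempt and no reset: what is moved stays moved. The work goes in short steps, Python scripts to look and compute and a shell command to move; the robot and the scene stay as the last step left them, time stands still between calls to the robot, and variables do not carry over. Pictures are saved under pics/ and viewed, at most 11 in all, crops included, and the job is handed in when it is done.

```bash
mkdir -p pics; cat > h.py <<'E'
import numpy as np, cv2, json
from station import r, vision
def K(n):
    m=vision.camera_model(n); return m,192/np.tan(np.radians(m["vertical_fov"])/2)
def T(n,s=None):
    m,_=K(n)
    if "extrinsics" in m: return np.array(m["extrinsics"])
    s=s or r.sense(); A=np.eye(4); A[:3,:3]=s["ee_rot"]; A[:3,3]=s["tcp_pos"]; return A@np.array(m["mount"])
def cloud(n,d,s=None):
    m,f=K(n); v,u=np.mgrid[:384,:512]
    p=np.stack([(u-m["cx"])/f*d,(v-m["cy"])/f*d,d],-1); A=T(n,s)
    return p@A[:3,:3].T+A[:3,3]
E
python3 - <<'E'
from h import *
ims=[]
for n in ["scene","side"]:
    p,d=vision.capture(n); np.savez(n+".npz",p=p,d=d,c=cloud(n,d)); ims.append(p)
    c=cloud(n,d)
    for t in ["scoop_grip","tray","knob_a_center","blue_box"]:
        for o in vision.find_in(n,t):
            u,v=map(int,o["uv"]); print(n,t,round(o["conf"],2),(u,v),c[v,u].round(3),p[v,u])
cv2.imwrite("pics/a.png",ims[0][:,:,::-1]); cv2.imwrite("pics/b.png",ims[1][:,:,::-1])
print(r.sense()); 
E
```

```text
scene scoop_grip 0.85 (221, 214) [ 0.62  -0.075  0.006] [254 252 255]
scene tray 0.82 (249, 228) [ 0.514 -0.061  0.003] [253 255 255]
scene knob_a_center 0.71 (210, 249) [0.512 0.09  0.022] [ 81 208 103]
scene knob_a_center 0.62 (256, 232) [ 0.467 -0.027  0.024] [228  68  66]
scene knob_a_center 0.62 (290, 216) [ 0.451 -0.164  0.012] [54 46 49]
scene knob_a_center 0.49 (288, 248) [ 0.375 -0.021  0.017] [ 67 141  74]
scene blue_box 0.78 (284, 185) [ 0.585 -0.357  0.003] [ 75 142 255]
side scoop_grip 0.81 (286, 221) [0.59  0.003 0.006] [248 248 251]
side tray 0.85 (249, 236) [ 0.503 -0.069  0.004] [250 251 251]
side knob_a_center 0.55 (255, 204) [0.511 0.072 0.017] [ 53 154  72]
side knob_a_center 0.54 (240, 225) [ 0.481 -0.046  0.02 ] [192  51  49]
side blue_box 0.8 (268, 290) [ 0.549 -0.269  0.003] [ 40 130 250]
{'time_s': 0.5, 'joints': array([-5.82921422e+01,  2.20416780e+01,  4.49879468e-01, -1.63989648e-03,
       -6.84117165e+01, -1.48169393e+01]), 'joint_velocities': array([ 0.08070447, -0.01563214, -0.03695545,  0.0690323 ,  0.01702476,
       -0.03399908]), 'effort': array([-8.71515067e-05, -3.90072405e+01,  1.87448269e+01,  4.22069684e+00,
        1.50104519e-02, -4.43447902e-05]), 'tcp_pos': array([ 0.18160932, -0.59799431,  0.40472704]), 'ee_rot': array([[-9.56862709e-01, -2.90540456e-01, -9.60246285e-06],
       [-2.90540456e-01,  9.56862707e-01,  6.61792247e-05],
       [-1.00395035e-05,  6.61143361e-05, -9.99999998e-01]]), 'wrist_force': array([-0.26611328, -0.46491917, -0.53519258]), 'moment': array([ 0.03537806,  0.00955454, -0.05040977]), 'gripper_force': 0.0, 'gripper_width': 1.006449001779495}
```

View pics/a.png

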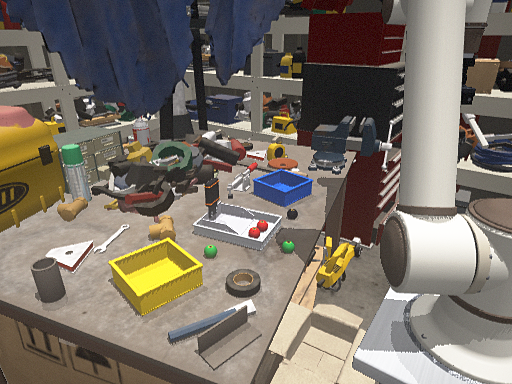

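View pics/b.png

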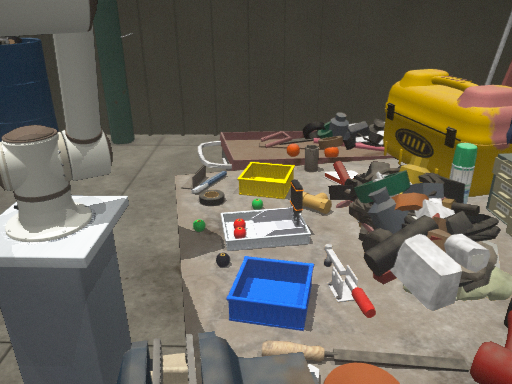

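Scene view: red knobs sit in the tray at about (254,232) and (262,225). The look-alikes are green (210,250), green (288,246) and black (292,213). The scoop's black grip is at (212,195). The blue box at (283,186) is on the robot's right and the yellow one at (156,275) is on its left. Next I'll measure and check with a crop.

```bash
python3 - <<'E'
from h import *
def red(p):
    h=cv2.cvtColor(p,cv2.COLOR_RGB2HSV); return ((h[...,0]<8)|(h[...,0]>172))&(h[...,1]>120)
crops=[]
for n,box in [("scene",(180,160,320,270)),("side",(190,170,330,280))]:
    z=np.load(n+".npz"); p,d,c=z["p"],z["d"],z["c"]
    ok=(d>0); roi=ok&(c[...,0]>.38)&(c[...,0]<.68)&(abs(c[...,1]+.04)<.1)
    R=roi&red(p)&(c[...,2]<.05); print(n,"red",R.sum(),c[R].min(0),c[R].max(0),np.median(c[R],0))
    G=roi&(c[...,2]>.07)&(c[...,2]<.14); q=c[G]; print("grip",G.sum(),q.min(0),q.max(0),np.median(q,0))
    g=q[(q[:,2]>.075)]; print(" rect",cv2.minAreaRect((g[:,:2]*1000).astype(np.float32)))
    W=roi&(c[...,2]>.018)&(c[...,2]<.03)&~red(p)&(p.min(-1)>90); print("tray",cv2.minAreaRect((c[W][:,:2]*1000).astype(np.float32)))
    hs=cv2.cvtColor(p,cv2.COLOR_RGB2HSV); B=ok&(hs[...,0]>100)&(hs[...,0]<125)&(hs[...,1]>150)&(c[...,2]>.04)&(c[...,2]<.06)&(c[...,0]<.8)&(c[...,0]>.3)&(c[...,1]<-.1)
    print("blue",B.sum(),cv2.minAreaRect((c[B][:,:2]*1000).astype(np.float32)))
    x0,y0,x1,y1=box; crops.append(cv2.resize(p[y0:y1,x0:x1],None,fx=2.8,fy=2.8,interpolation=cv2.INTER_CUBIC))
cv2.imwrite("pics/c.png",np.hstack(crops)[:,:,::-1])
print(np.array(K("wrist")[0]["mount"]).round(3),K("wrist")[0]["vertical_fov"])
E
```

```text
scene red 179 [ 0.4626392  -0.11398815  0.00302924] [ 0.51223077 -0.01787386  0.02847805] [ 0.47386    -0.03951245  0.02106461]
grip 304 [ 0.59641443 -0.05775205  0.07034999] [ 0.61784115 -0.00518863  0.12339807] [ 0.60373871 -0.02217997  0.10103759]
 rect ((608.8160400390625, -31.372819900512695), (16.540319442749023, 52.27275848388672), 11.479033470153809)
tray ((538.5384521484375, -42.630706787109375), (301.0469665527344, 137.79971313476562), 11.552397727966309)
blue 208 ((555.9027709960938, -298.04736328125), (136.54510498046875, 134.9222412109375), 79.84315490722656)
side red 175 [ 0.46632647 -0.0893615   0.00857874] [0.49439453 0.00549863 0.02840516] [ 0.48084235 -0.07465608  0.02234834]
grip 303 [ 0.59645771 -0.06138913  0.07021321] [ 0.62366173 -0.01024918  0.12477642] [ 0.60950688 -0.05366099  0.10256353]
 rect ((610.5521240234375, -34.84191131591797), (17.15098762512207, 54.08478546142578), 12.378021240234375)
tray ((510.43865966796875, -52.26392364501953), (242.22084045410156, 140.0628204345703), 11.450922966003418)
blue 1257 ((557.59716796875, -301.6562194824219), (136.6057891845703, 134.7399444580078), 80.2787857055664)
[[ 0.001 -0.963 -0.269  0.073]
 [ 1.     0.001 -0.    -0.001]
 [ 0.    -0.269  0.963  0.019]
 [ 0.     0.     0.     1.   ]] 62.848129241411826
```

View pics/c.png

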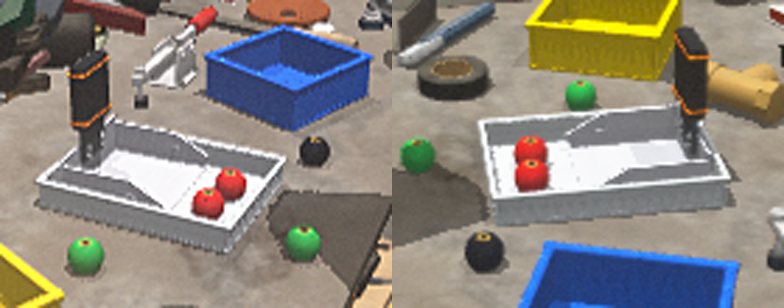

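The crop shows both red knobs side by side in the tray, between the scoop's mouth and the near wall, with green and black look-alikes outside it. I choose the two in the tray. The tray and scoop have a yaw of about 12°.

```bash
cat >> h.py <<'E'
from scipy.spatial.transform import Rotation as Ro
def Rt(yaw,pitch=0):
    """tool rot: tool y = -(scoop x at yaw), z down; pitch>0 raises the mouth (scoop -x)"""
    a=np.radians(yaw); X=np.array([np.cos(a),np.sin(a),0]); Y=np.array([-X[1],X[0],0]); Z=np.array([0,0,1.])
    M=np.stack([-Y,-X,-Z],1)
    return Ro.from_rotvec(np.radians(pitch)*Y).as_matrix()@M
def go(pos,R,s=None):
    s=s or r.sense(); A=np.array(s["ee_rot"])
    return (1000*A.T@(np.array(pos)-s["tcp_pos"])).round(1), Ro.from_matrix(A.T@R).as_rotvec(degrees=True).round(1)
def st():
    s=r.sense(); print(round(s["time_s"],2),s["tcp_pos"].round(4),"F",s["wrist_force"].round(1),"w",round(s["gripper_width"],3),round(s["gripper_force"],1)); return s
E
python3 - <<'E'
from h import *
print(Rt(12)); print(go([.57,-.041,.405],Rt(12)))
E
```

```text
[[ 0.20791169 -0.9781476   0.        ]
 [-0.9781476  -0.20791169  0.        ]
 [ 0.          0.         -1.        ]]
(array([-5.335e+02,  4.201e+02, -2.000e-01]), array([  0. ,   0. , -85.1]))
```

```bash
python3 -m creep '[[1,-30,23,0,0,0,-7],[1,-62,49,0,0,0,-14],[1,-94,74,0,0,0,-21],[1,-126,99,0,0,0,-28],[1,-158,124,0,0,0,-35],[1,-190,150,0,0,0,-42],[1,-222,175,0,0,0,-49],[1,-254,200,0,0,0,-56]]'
python3 - <<'E'
from h import *
st(); print(go([.57,-.041,.405],Rt(12)))
E
```

```text
time_s: 1.17
tcp_pos: [0.3671, -0.331, 0.4051]
ee_rot: [[-0.288, -0.957, 0.001], [-0.957, 0.288, -0.0], [0.0, -0.001, -1.0]]
wrist_force: [0.3, -0.5, 0.3]
gripper_width: 1.002
gripper_force: 0.0
1.17 [ 0.3671 -0.331   0.4051] F [ 0.3 -0.5  0.3] w 1.002 0.0
(array([-3.362e+02, -1.106e+02,  2.000e-01]), array([ -0. ,  -0. , -28.8]))
```

```bash
python3 -m creep '[[1,-38,-12,0,0,0,-4],[1,-76,-25,0,0,0,-8],[1,-114,-37,0,0,0,-12],[1,-152,-50,0,0,0,-16],[1,-190,-62,0,0,0,-20],[1,-228,-75,0,0,0,-24],[1,-266,-87,0,0,0,-28.8],[1,-300,-98,0,0,0,-28.8]]' >/dev/null
python3 -m creep '[[1,-16,-20,0,0,0,0],[1,-30,-37,0,0,0,0],[1,-30,-37,0,0,0,0],[1,-30,-37,0,0,0,0]]'
cat > look.py <<'E'
from h import *
import sys
s=st(); p,d=vision.capture("wrist"); c=cloud("wrist",d,s); np.savez("wrist.npz",p=p,d=d,c=c)
cv2.imwrite("pics/"+sys.argv[1]+".png",p[:,:,::-1])
hs=cv2.cvtColor(p,cv2.COLOR_RGB2HSV)
R=(d>0)&((hs[...,0]<8)|(hs[...,0]>172))&(hs[...,1]>120)
n,l,t,cc=cv2.connectedComponentsWithStats(R.astype(np.uint8))
for i in range(1,n):
    if t[i,4]>60: q=c[l==i]; print("red",t[i,4],cc[i].round(),np.median(q,0).round(3),q[:,2].max().round(3),((q.max(0)+q.min(0))/2).round(3))
E
cat > m.py <<'E'
from h import *
z=np.load("wrist.npz"); p,d,c=z["p"],z["d"],z["c"]; ok=d>0
G=ok&(c[...,2]>.115)&(c[...,2]<.14)&(c[...,0]>.56)&(c[...,0]<.66)&(abs(c[...,1]+.03)<.06); print("grip top",G.sum(),cv2.minAreaRect((c[G][:,:2]*1000).astype(np.float32)),c[G].mean(0))
W=ok&(c[...,2]>.023)&(c[...,2]<.029)&(p.min(-1)>80)&(abs(c[...,1]+.05)<.12)&(c[...,0]>.38)&(c[...,0]<.66); W=cv2.morphologyEx(W.astype(np.uint8),cv2.MORPH_OPEN,np.ones((2,2)))>0
print("tray",W.sum(),cv2.minAreaRect((c[W][:,:2]*1000).astype(np.float32)))
E
python3 look.py w1; python3 m.py
```

```text
time_s: 2.17
tcp_pos: [0.5791, -0.0372, 0.4043]
ee_rot: [[0.204, -0.979, -0.001], [-0.979, -0.204, -0.0], [-0.0, 0.001, -1.0]]
wrist_force: [0.0, -0.6, -0.9]
gripper_width: 1.003
gripper_force: 0.0
2.17 [ 0.5791 -0.0372  0.4043] F [ 0.  -0.6 -0.9] w 1.003 0.0
red 332 [338. 153.] [ 0.487 -0.076  0.026] 0.03 [ 0.484 -0.075  0.024]
red 324 [332. 186.] [ 0.484 -0.038  0.026] 0.03 [ 0.48  -0.036  0.023]
red 84 [ 88. 219.] [0.737 0.038 0.078] 0.094 [0.737 0.037 0.083]
grip top 1133 ((610.8924560546875, -33.38935852050781), (17.63661766052246, 51.99015426635742), 12.995549201965332) [ 0.61065072 -0.03577543  0.1221544 ]
tray 1426 ((506.9261474609375, -48.77166748046875), (246.63587951660156, 152.97854614257812), 11.0446138381958)
```

View pics/w1.png

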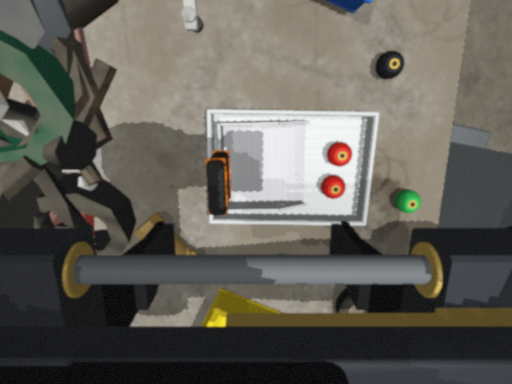

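Wrist view: grip top at (218,183), knobs at (339,153) and (333,187), tray corners near (208,112), (378,113), (367,224) and (208,222). There is clutter behind the tray on the left side of the picture.

```bash
python3 - <<'E'
from h import *
z=np.load("wrist.npz"); p,d,c=z["p"],z["d"],z["c"]
s=r.sense(); m,f=K("wrist"); A=T("wrist",s)
def ray(u,v,h):
    q=A[:3,:3]@np.array([(u-m["cx"])/f,(v-m["cy"])/f,1]); return A[:3,3]+q*(h-A[2,3])/q[2]
P=[ray(u,v,.026) for u,v in [(207,111),(379,113),(366,224),(207,223)]]
for q in P: print("corner",q.round(4))
C=np.mean(P,0); print("centre",C.round(4)); 
e=lambda a,b:(round(np.degrees(np.arctan2(*(a-b)[1::-1])),2),round(np.linalg.norm(a-b),4)); print(e(P[0],P[1]),e(P[3],P[2]),e(P[3],P[0]),e(P[2],P[1]))
a=np.radians(12);X=np.array([np.cos(a),np.sin(a),0]);Y=np.array([-X[1],X[0],0])
for u,v in [(339,153),(333,187)]:
    q=ray(u,v,.027); print("knob",q.round(4),(q-C)@X,(q-C)@Y)
g=np.array([.6107,-.034,0]);print("grip rel",(g-C)@X,(g-C)@Y)
for n in ["scene","side","wrist"]:
    z=np.load(n+".npz"); c=z["c"]; ok=z["d"]>0
    for x0 in (.64,.67,.70,.73):
        M=ok&(c[...,0]>x0)&(c[...,0]<x0+.03)&(c[...,1]>-.13)&(c[...,1]<.08)
        if M.sum(): print(n,x0,M.sum(),np.percentile(c[M][:,2],[50,99]).round(3))
E
```

```text
corner [ 0.6407 -0.0921  0.026 ]
corner [ 0.4534 -0.1289  0.026 ]
corner [4.281e-01 4.000e-04 2.600e-02]
corner [0.6187 0.0387 0.026 ]
centre [ 0.5352 -0.0455  0.026 ]
(np.float64(11.12), np.float64(0.1909)) (np.float64(11.36), np.float64(0.1944)) (np.float64(99.57), np.float64(0.1327)) (np.float64(101.07), np.float64(0.1318))
knob [ 0.4849 -0.077   0.027 ] -0.055805412661787075 -0.020345105053041507
knob [ 0.4807 -0.0367  0.027 ] -0.05155388207534657 0.019919928120760693
grip rel 0.07620025805345212 -0.004461537748270131
scene 0.64 208 [-0.     0.036]
scene 0.67 434 [0.001 0.08 ]
scene 0.7 617 [0.052 0.096]
scene 0.73 1421 [0.089 0.151]
side 0.64 658 [0.    0.035]
side 0.67 649 [0.001 0.077]
side 0.7 872 [0.001 0.096]
side 0.73 1564 [0.068 0.151]
wrist 0.64 7430 [0.002 0.317]
wrist 0.67 4298 [0.001 0.079]
wrist 0.7 6110 [0.001 0.098]
wrist 0.73 14830 [0.103 0.155]
```

```bash
python3 - <<'E'
from h import *
print(go([.6107,-.034,.259],Rt(12.2)))
E
```

```text
(array([  2.7, -32.4, 145.5]), array([ 0. ,  0. , -0.5]))
```

```bash
python3 -m creep '[[1,1,-16,0,0,0,0],[1,3,-32,0,0,0,-0.5],[1,3,-32,36,0,0,-0.5],[1,3,-32,72,0,0,-0.5],[1,3,-32,108,0,0,-0.5],[1,3,-32,130,0,0,-0.5],[1,3,-32,145.5,0,0,-0.5],[1,3,-32,145.5,0,0,-0.5]]'
python3 -m creep '[[-1,0,0,0,0,0,0],[-1,0,0,0,0,0,0],[-1,0,0,0,0,0,0],[-1,0,0,0,0,0,0],[-1,0,0,0,0,0,0],[-1,0,0,0,0,0,0],[-1,0,0,0,0,0,0],[-1,0,0,0,0,0,0]]'; python3 look.py w2; python3 -c "
from h import *
print(go([.5352+.005*.98,-.0455,.259],Rt(11.3)))"
```

```text
time_s: 2.88
tcp_pos: [0.6086, -0.0359, 0.2555]
ee_rot: [[0.209, -0.978, -0.008], [-0.978, -0.209, -0.001], [-0.001, 0.008, -1.0]]
wrist_force: [-0.5, 0.6, -0.2]
gripper_width: 0.999
gripper_force: 0.0
time_s: 3.55
tcp_pos: [0.6106, -0.0345, 0.2595]
ee_rot: [[0.211, -0.977, 0.0], [-0.977, -0.211, 0.0], [0.0, -0.0, -1.0]]
wrist_force: [0.2, -0.1, -0.5]
gripper_width: 0.478
gripper_force: 0.0
3.55 [ 0.6106 -0.0345  0.2595] F [ 0.2 -0.1 -0.5] w 0.478 0.0
red 1106 [433. 190.] [ 0.489 -0.077  0.025] 0.029 [ 0.484 -0.075  0.021]
red 144 [420. 226.] [ 0.487 -0.048  0.019] 0.157 [ 0.524 -0.063  0.084]
red 138 [ 27. 319.] [0.734 0.046 0.076] 0.149 [0.717 0.025 0.099]
(array([-4.1, 71.2,  0.3]), array([-0. , -0. ,  0.9]))
```

View pics/w2.png

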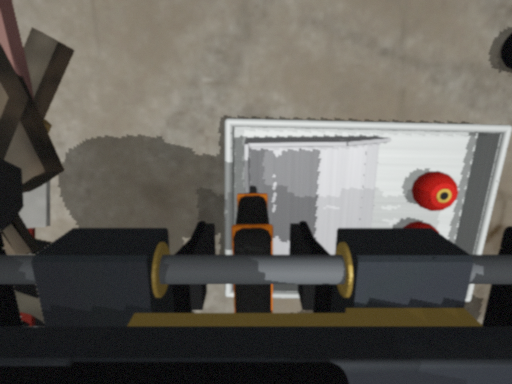

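Wrist view: the fingers are still closing evenly around the grip at (252,255), and a knob shows at (434,190). I keep closing.

```bash
python3 -m creep '[[-1,0,0,0,0,0,0],[-1,0,0,0,0,0,0],[-1,0,0,0,0,0,0],[-1,0,0,0,0,0,0],[-1,0,0,0,0,0,0],[-1,0,0,0,0,0,0],[-1,0,0,0,0,0,0],[-1,0,0,0,0,0,0]]'
```

```text
time_s: 4.27
tcp_pos: [0.6105, -0.0345, 0.2592]
ee_rot: [[0.211, -0.977, -0.0], [-0.977, -0.211, -0.0], [-0.0, 0.0, -1.0]]
wrist_force: [-0.1, -0.5, -0.9]
gripper_width: 0.184
gripper_force: 29.9
```

```bash
python3 -m creep '[[-1,-1,6,0.5,0,0,0.9],[-1,-2,13,0.5,0,0,0.9],[-1,-3,20,0.5,0,0,0.9],[-1,-4,27,0.5,0,0,0.9],[-1,-4,34,0.5,0,0,0.9],[-1,-4,41,0.5,0,0,0.9],[-1,-4,48,0.5,0,0,0.9],[-1,-4,53,0.5,0,0,0.9]]'
python3 -m creep '[[-1,0,4,0,0,0,0],[-1,0,8,0,0,0,0],[-1,0,12,0,0,0,0],[-1,0,15,0,0,0,0],[-1,0,15,0,0,0,0]]'; python3 look.py w3
```

```text
time_s: 4.93
tcp_pos: [0.5574, -0.0419, 0.2592]
ee_rot: [[0.196, -0.981, 0.001], [-0.981, -0.196, 0.0], [0.0, -0.001, -1.0]]
wrist_force: [1.8, 0.7, 2.7]
gripper_width: 0.181
gripper_force: 29.9
time_s: 5.35
tcp_pos: [0.5427, -0.0449, 0.2591]
ee_rot: [[0.196, -0.981, -0.0], [-0.981, -0.196, -0.0], [0.0, 0.0, -1.0]]
wrist_force: [0.0, 0.0, 6.3]
gripper_width: 0.182
gripper_force: 29.9
5.35 [ 0.5427 -0.0449  0.2591] F [0.  0.  6.3] w 0.182 29.9
red 1183 [369. 185.] [ 0.469 -0.081  0.033] 0.038 [ 0.465 -0.078  0.022]
red 242 [359. 224.] [ 0.466 -0.05   0.027] 0.154 [ 0.484 -0.067  0.081]
```

View pics/w3.png

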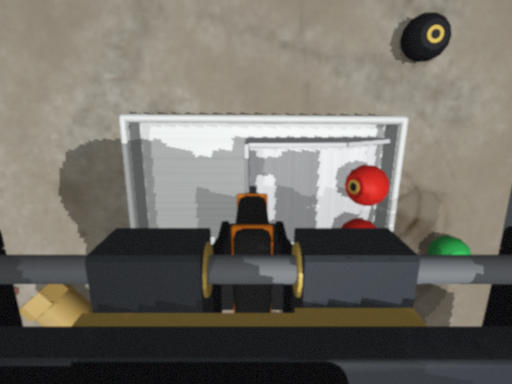

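The knob at (368,185) is tilted back and riding the lip, and the mouth at (388,145) is almost at the near wall (402,120). I push on gently to the wall.

```bash
python3 -m creep '[[-1,0,2,0,0,0,0],[-1,0,3,0,0,0,0],[-1,0,3,0,0,0,0]]'; python3 -m creep '[[-1,0,2,0,0,0,0],[-1,0,2,0,0,0,0]]'; python3 look.py w4
```

```text
time_s: 5.65
tcp_pos: [0.5407, -0.0453, 0.2592]
ee_rot: [[0.196, -0.981, 0.002], [-0.981, -0.196, 0.0], [0.0, -0.002, -1.0]]
wrist_force: [3.7, 0.5, 5.0]
gripper_width: 0.182
gripper_force: 30.0
time_s: 5.82
tcp_pos: [0.5396, -0.0455, 0.2595]
ee_rot: [[0.196, -0.981, 0.005], [-0.981, -0.196, 0.001], [0.0, -0.005, -1.0]]
wrist_force: [5.4, 0.4, 3.3]
gripper_width: 0.18
gripper_force: 30.0
5.82 [ 0.5396 -0.0455  0.2595] F [5.4 0.4 3.3] w 0.18 30.0
red 1173 [318. 182.] [ 0.501 -0.076  0.029] 0.032 [ 0.5   -0.074  0.026]
red 230 [314. 224.] [ 0.496 -0.044  0.024] 0.154 [ 0.508 -0.062  0.085]
```

Both knobs have rolled into the pan (x about 0.50). I tip the mouth up 16°, pivoting about the pan's back edge and rising slightly.

```bash
python3 -m creep '[[-1,0,-10,-0.5,-2,0,0],[-1,0,-19,-1,-4,0,0],[-1,0,-28,-1,-6,0,0],[-1,0,-37,-0.5,-8,0,0],[-1,0,-46,0,-10,0,0],[-1,0,-55,1,-12,0,0],[-1,0,-63,2.5,-14,0,0],[-1,0,-72,4,-16,0,0]]';  python3 -m creep '[[-1,0,0,0,0,0,0],[-1,0,0,0,0,0,0]]'; python3 look.py w5
```

```text
time_s: 6.53
tcp_pos: [0.6076, -0.0317, 0.2521]
ee_rot: [[0.194, -0.941, -0.279], [-0.981, -0.187, -0.054], [-0.002, 0.284, -0.959]]
wrist_force: [-0.1, 0.7, -3.4]
gripper_width: 0.184
gripper_force: 30.0
time_s: 6.7
tcp_pos: [0.6079, -0.0317, 0.2523]
ee_rot: [[0.195, -0.942, -0.275], [-0.981, -0.187, -0.053], [-0.001, 0.28, -0.96]]
wrist_force: [0.3, 0.4, -3.4]
gripper_width: 0.183
gripper_force: 30.0
6.7 [ 0.6079 -0.0317  0.2523] F [ 0.3  0.4 -3.4] w 0.183 30.0
red 1174 [303. 182.] [ 0.516 -0.072  0.041] 0.046 [ 0.513 -0.071  0.038]
red 375 [297. 228.] [ 0.513 -0.04   0.038] 0.158 [ 0.536 -0.052  0.093]
```

View pics/w5.png

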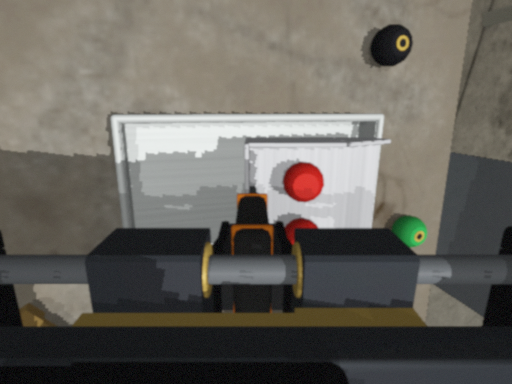

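Both knobs are in the pan at (303,182) and (301,230), resting against each other's row with the mouth raised. Next I plan the lift and transfer.

```bash
cat >> h.py <<'E'
def lip(L,yaw,pitch):
    R=Rt(yaw,pitch); return np.array(L)-R@np.array([0,.095,.256]),R
E
python3 - <<'E'
from h import *
s=st(); print(s["joints"].round(1))
p=s["tcp_pos"]; R=np.array(s["ee_rot"])
print("up110",go(p+[0,0,.11],R))
a=np.radians(40);L=np.array([.557+.02*np.cos(a),-.300+.02*np.sin(a),.10])
for n in ["scene","side"]:
    z=np.load(n+".npz"); c=z["c"]; M=(z["d"]>0)&(c[...,0]>.5)&(c[...,0]<.75)&(c[...,1]>-.26)&(c[...,1]<-.13); print(np.percentile(c[M][:,2],99.7))
pos,R1=lip(L+[0,0,.03],40,15); print(pos,go(pos,R1))
pos,R2=lip(L,40,-38); print(pos)
E
```

```text
6.75 [ 0.6077 -0.0318  0.2529] F [-0.   0.  -2.4] w 0.181 30.0
[ 12.2  31.7  -7.7  -0.3 -66.7  -0.7]
up110 (array([-1.000e-01,  3.070e+01, -1.056e+02]), array([0., 0., 0.]))
0.08447263660982146
0.0773330103285949
[ 0.69337171 -0.18557055  0.3526892 ] (array([ 167.4,  -24. , -111. ]), array([  1.2,   7.8, -27.7]))
[ 0.508932   -0.34033384  0.36021859]
```

```bash
python3 -m creep '[[-1,0,2,-7,0,0,0],[-1,0,6,-21,0,0,0],[-1,0,11,-38,0,0,0],[-1,0,16,-56,0,0,0],[-1,0,22,-74,0,0,0],[-1,0,27,-92,0,0,0],[-1,0,30,-103,0,0,0],[-1,0,30.7,-105.6,0,0,0]]'
python3 - <<'E'
from h import *
st()
a=np.radians(40);L=np.array([.557+.02*np.cos(a),-.300+.02*np.sin(a),.13])
print(go(*lip(L,40,15)))
E
```

```text
time_s: 7.42
tcp_pos: [0.6082, -0.0319, 0.3679]
ee_rot: [[0.196, -0.944, -0.265], [-0.981, -0.189, -0.053], [0.0, 0.271, -0.963]]
wrist_force: [0.4, 0.3, -2.5]
gripper_width: 0.184
gripper_force: 30.0
7.42 [ 0.6082 -0.0319  0.3679] F [ 0.4  0.3 -2.5] w 0.184 30.0
(array([167.4, -55.5,   0.2]), array([  0.7,   7.6, -27.7]))
```

```bash
python3 -m creep '[[-1,3,-1,0,0,0.1,-0.5],[-1,10,-3,0,0,0.4,-1.6],[-1,20,-6,0,0,0.9,-3.3],[-1,32,-10,0,0.1,1.4,-5.3],[-1,45,-15,0,0.2,2,-7.4],[-1,58,-19,0,0.2,2.6,-9.6],[-1,71,-23,0,0.3,3.2,-11.7],[-1,84,-28,0,0.35,3.8,-13.9]]'
python3 - <<'E'
from h import *
st()
a=np.radians(40);L=np.array([.557+.02*np.cos(a),-.300+.02*np.sin(a),.13])
print(go(*lip(L,40,15)))
E
```

```text
time_s: 8.08
tcp_pos: [0.6512, -0.1096, 0.3548]
ee_rot: [[0.435, -0.866, -0.247], [-0.9, -0.42, -0.115], [-0.004, 0.273, -0.962]]
wrist_force: [0.5, -0.0, -2.8]
gripper_width: 0.181
gripper_force: 30.0
8.08 [ 0.6512 -0.1096  0.3548] F [ 0.5 -0.  -2.8] w 0.181 30.0
(array([86.8, -5.2,  0.3]), array([  0.8,   4. , -13.6]))
```

```bash
python3 -m creep '[[-1,12,-1,0,0.1,0.6,-1.9],[-1,25,-2,0,0.2,1.2,-3.9],[-1,38,-3,0,0.3,1.8,-6],[-1,51,-3,0,0.4,2.4,-8.1],[-1,64,-4,0,0.5,3,-10.2],[-1,75,-5,0,0.6,3.5,-11.9],[-1,83,-5,0,0.7,3.8,-13.1],[-1,87,-5,0,0.8,4,-13.6]]'
python3 -m creep '[[-1,0,0,0,0,0,0],[-1,0,0,0,0,0,0]]'; python3 look.py w6
python3 - <<'E'
from h import *
st()
a=np.radians(40);L=np.array([.557+.02*np.cos(a),-.300+.02*np.sin(a),.10])
for q,h in ((5,.115),(-8,.10),(-20,.085),(-35,.08),(-40,.08)): print(q,go(*lip([L[0],L[1],h],40,q)))
E
```

```text
time_s: 8.75
tcp_pos: [0.6933, -0.1862, 0.3526]
ee_rot: [[0.641, -0.741, -0.199], [-0.768, -0.619, -0.165], [-0.001, 0.259, -0.966]]
wrist_force: [0.1, 0.4, -3.4]
gripper_width: 0.183
gripper_force: 30.0
time_s: 8.92
tcp_pos: [0.6931, -0.1851, 0.354]
ee_rot: [[0.64, -0.742, -0.197], [-0.768, -0.619, -0.165], [0.001, 0.257, -0.966]]
wrist_force: [-0.9, 0.2, -3.8]
gripper_width: 0.179
gripper_force: 30.0
8.92 [ 0.6931 -0.1851  0.354 ] F [-0.9  0.2 -3.8] w 0.179 30.0
red 1547 [262.  30.] [ 0.711 -0.346  0.052] 0.056 [ 0.71  -0.349  0.049]
red 464 [17. 94.] [ 0.814 -0.188  0.08 ] 0.111 [ 0.813 -0.191  0.082]
red 1108 [273. 181.] [ 0.651 -0.25   0.136] 0.14 [ 0.649 -0.25   0.133]
red 72 [286. 233.] [ 0.619 -0.228  0.135] 0.209 [ 0.634 -0.228  0.169]
8.97 [ 0.6932 -0.1849  0.3545] F [-0.1  0.3 -2.8] w 0.182 30.0
5 (array([ 0.8, 41.8,  3.7]), array([ 9.9, -0. , -0.2]))
-8 (array([ 0.9, 99.6, 13.9]), array([22.9, -0.1, -0.1]))
-20 (array([  1.1, 152.2,  36.9]), array([34.9, -0.1, -0.1]))
-35 (array([  1.2, 217. ,  68.4]), array([49.9, -0.1, -0.1]))
-40 (array([  1.3, 237.2,  81.1]), array([54.9, -0.1, -0.1]))
```

View pics/w6.png

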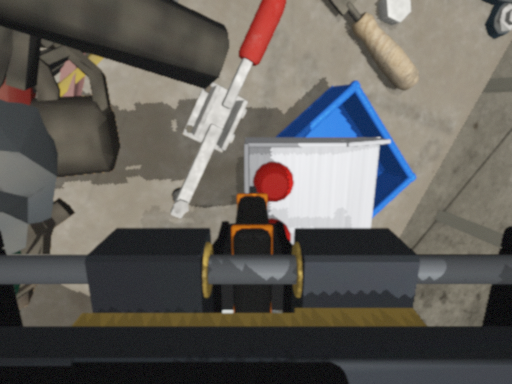

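The knobs sit at the back of the pan at (273,181) and (285,233), and the box corners show at (355,85) and (413,177). I check the box position from this view before tipping.

```bash
python3 - <<'E'
from h import *
A=[np.load("wrist.npz"),np.load("side.npz")]; 
for z in A:
    p,d,c=z["p"],z["d"],z["c"]
    hs=cv2.cvtColor(p,cv2.COLOR_RGB2HSV); B=(d>0)&(hs[...,0]>100)&(hs[...,0]<125)&(hs[...,1]>150)&(c[...,2]>.046)&(c[...,2]<.056)&(c[...,0]<.8)&(c[...,0]>.3)&(c[...,1]<-.1)
    q=c[B]; print(B.sum(),[q[i].round(3) for i in (q[:,0].argmin(),q[:,0].argmax(),q[:,1].argmin(),q[:,1].argmax())])
E
```

```text
1791 [array([ 0.482, -0.353,  0.05 ]), array([ 0.627, -0.297,  0.048]), array([ 0.612, -0.377,  0.05 ]), array([ 0.494, -0.293,  0.05 ])]
958 [array([ 0.481, -0.35 ,  0.05 ]), array([ 0.634, -0.25 ,  0.048]), array([ 0.611, -0.379,  0.049]), array([ 0.504, -0.223,  0.049])]
```

```bash
python3 -m creep '[[-1,0,12,0.5,3,0,0],[-1,0,25,1.5,6,0,0],[-1,1,42,3.5,10,0,0],[-1,1,55,5.5,13,0,0],[-1,1,69,8,16,0,0],[-1,1,82,10.5,19,0,0],[-1,1,100,14,23,0,0],[-1,1,100,14,23,0,0]]'
python3 - <<'E'
from h import *
st()
a=np.radians(40);L=np.array([.557+.02*np.cos(a),-.300+.02*np.sin(a),.10])
for q,h in ((-14,.09),(-20,.085),(-27,.08),(-32,.08),(-38,.08)): print(q,go(*lip([L[0],L[1],h],40,q)))
E
```

```text
time_s: 9.63
tcp_pos: [0.6147, -0.2515, 0.369]
ee_rot: [[0.639, -0.761, 0.113], [-0.769, -0.633, 0.09], [0.003, -0.144, -0.99]]
wrist_force: [-0.1, -0.2, -2.4]
gripper_width: 0.181
gripper_force: 30.0
9.63 [ 0.6147 -0.2515  0.369 ] F [-0.1 -0.2 -2.4] w 0.181 30.0
-14 (array([ 0.2, 26. ,  3.9]), array([ 5.7, -0.2, -0.2]))
-20 (array([ 0.3, 54.7,  3.1]), array([11.7, -0.2, -0.2]))
-27 (array([ 0.4, 88.6,  5.1]), array([18.7, -0.2, -0.2]))
-32 (array([  0.5, 112.5,   5.4]), array([23.7, -0.2, -0.2]))
-38 (array([  0.6, 140.9,   8.6]), array([29.7, -0.2, -0.2]))
```

```bash
python3 -m creep '[[-1,0,14,3,3,0,0],[-1,0,26,4,5.7,0,0],[-1,0,40,3.5,8.7,0,0],[-1,0,55,3,11.7,0,0],[-1,0,72,4,15.2,0,0],[-1,0,89,5,18.7,0,0],[-1,0,112,5.5,23.7,0,0],[-1,0,141,8.5,29.7,0,0]]'
python3 -m creep '[[-1,0,0,0,0,0,0],[-1,0,0,0,0,0,0],[-1,0,0,0,0,0,0],[-1,0,0,0,0,0,0],[-1,0,0,0,0,0,0],[-1,0,0,0,0,0,0]]'; python3 look.py w7
```

```text
time_s: 10.3
tcp_pos: [0.5115, -0.3375, 0.3398]
ee_rot: [[0.645, -0.6, 0.473], [-0.764, -0.51, 0.395], [0.004, -0.616, -0.787]]
wrist_force: [-0.2, -0.3, -3.4]
gripper_width: 0.185
gripper_force: 30.0
time_s: 10.8
tcp_pos: [0.5118, -0.3377, 0.3392]
ee_rot: [[0.643, -0.604, 0.471], [-0.766, -0.509, 0.393], [0.003, -0.613, -0.79]]
wrist_force: [-0.3, 0.1, -2.0]
gripper_width: 0.185
gripper_force: 30.0
10.8 [ 0.5118 -0.3377  0.3392] F [-0.3  0.1 -2. ] w 0.185 30.0
red 1598 [330.  31.] [ 0.706 -0.35   0.052] 0.056 [ 0.708 -0.35   0.048]
red 419 [170.  89.] [ 0.818 -0.199  0.08 ] 0.115 [ 0.809 -0.212  0.09 ]
red 642 [502. 211.] [ 0.511 -0.335  0.031] 0.205 [ 0.52  -0.344  0.113]
red 696 [437. 217.] [ 0.533 -0.297  0.027] 0.031 [ 0.531 -0.294  0.024]
```

View pics/w7.png

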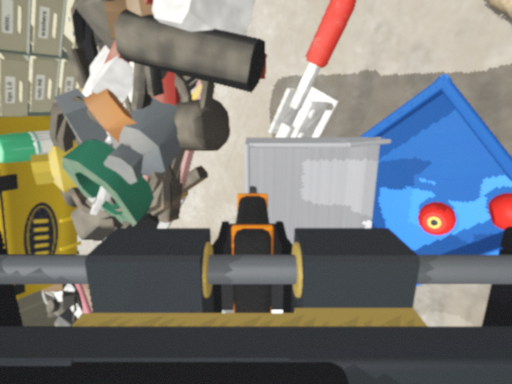

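Both knobs lie in the blue box at (437,217) and (502,211), and the scoop is empty. I go up and level, then back over the tray.

```bash
cat > back.py <<'E'
from h import *
s=st(); print(s["joints"].round(0))
a=np.radians(11.3);C=np.array([.5352+.07*np.cos(a),-.0455+.07*np.sin(a),0])
print("up60",go(s["tcp_pos"]+[0,0,.06],np.array(s["ee_rot"])))
for h in (.40,.30,.26): print(h,go(C+[0,0,h],Rt(11.3)))
E
python3 back.py
```

```text
10.85 [ 0.5117 -0.3379  0.3391] F [-0.2  0.3 -1.8] w 0.183 30.0
[-29.  23.   3. -41. -61.  86.]
up60 (array([  0.2, -36.8, -47.4]), array([0., 0., 0.]))
0.4 (array([-175.1, -248.7,  115.6]), array([-37.1,   9.3,  27.7]))
0.3 (array([-175.3, -187.4,  194.5]), array([-37.1,   9.3,  27.7]))
0.26 (array([-175.5, -162.8,  226.1]), array([-37.1,   9.3,  27.7]))
```

```bash
python3 -m creep '[[-1,0,-12,-15,0,0,0],[-1,0,-30,-38,0,0,0],[-1,0,-44,-56,0,0,0],[-1,0,-44,-56,0,0,0]]'; python3 back.py
```

```text
time_s: 11.18
tcp_pos: [0.5121, -0.3385, 0.4166]
ee_rot: [[0.642, -0.598, 0.479], [-0.767, -0.513, 0.387], [0.014, -0.616, -0.788]]
wrist_force: [0.6, -0.2, -1.0]
gripper_width: 0.185
gripper_force: 30.0
11.18 [ 0.5121 -0.3385  0.4166] F [ 0.6 -0.2 -1. ] w 0.185 30.0
[-28.  19.   8. -38. -67.  80.]
up60 (array([  0.9, -37. , -47.3]), array([0., 0., 0.]))
0.4 (array([-176.4, -201.9,  175.8]), array([-37.4,   8.7,  27.9]))
0.3 (array([-177.8, -140.3,  254.5]), array([-37.4,   8.7,  27.9]))
0.26 (array([-178.4, -115.7,  286. ]), array([-37.4,   8.7,  27.9]))
```

```bash
python3 -m creep '[[-1,-10,-12,10,-2,0.5,1.5],[-1,-28,-32,28,-6,1.4,4.5],[-1,-48,-55,48,-10,2.4,7.6],[-1,-68,-78,68,-14.5,3.4,10.8],[-1,-88,-101,88,-18.7,4.4,14],[-1,-108,-124,108,-23,5.4,17.1],[-1,-128,-147,128,-27,6.3,20.3],[-1,-148,-170,148,-31.5,7.3,23.5]]' >/dev/null; python3 back.py
```

```text
11.85 [ 0.5887 -0.078   0.3967] F [ 0.4 -0.4 -2.2] w 0.179 30.0
[  8.  18.  -5.  -3. -61.   9.]
up60 (array([ -1.8,  -5.5, -59.7]), array([0., 0., 0.]))
0.4 (array([-40.5, -27.1,   0.4]), array([-5.2,  1.9,  4.2]))
0.3 (array([-37.5, -17.8,  99.9]), array([-5.2,  1.9,  4.2]))
0.26 (array([-36.3, -14.1, 139.7]), array([-5.2,  1.9,  4.2]))
```

```bash
python3 -m creep '[[-1,-20,-14,0,-2.6,1,2.1],[-1,-36,-24,0,-4.8,1.8,4],[-1,-40.5,-27,0.5,-5.2,1.9,4.2],[-1,-39.5,-24,30,-5.2,1.9,4.2],[-1,-38.5,-21,65,-5.2,1.9,4.2],[-1,-37.5,-18,95,-5.2,1.9,4.2],[-1,-37.5,-18,100,-5.2,1.9,4.2],[-1,-37.5,-18,100,-5.2,1.9,4.2]]'; python3 back.py; python3 look.py w8
```

```text
time_s: 12.52
tcp_pos: [0.604, -0.0345, 0.2983]
ee_rot: [[0.197, -0.98, -0.001], [-0.98, -0.197, 0.001], [-0.002, 0.001, -1.0]]
wrist_force: [0.1, 1.0, -1.0]
gripper_width: 0.182
gripper_force: 30.0
12.52 [ 0.604  -0.0345  0.2983] F [ 0.1  1.  -1. ] w 0.182 30.0
[ 12.  25. -11.  -0. -54.  -1.]
up60 (array([ -0.1,   0.1, -60. ]), array([0., 0., 0.]))
0.4 (array([  -2.9,   -0.3, -101.7]), array([0.1, 0.1, 0.1]))
0.3 (array([-2.7, -0.4, -1.7]), array([0.1, 0.1, 0.1]))
0.26 (array([-2.6, -0.4, 38.3]), array([0.1, 0.1, 0.1]))
12.52 [ 0.604  -0.0345  0.2983] F [ 0.1  1.  -1. ] w 0.182 30.0
red 704 [ 51. 310.] [0.732 0.063 0.085] 0.095 [0.737 0.06  0.07 ]
```

View pics/w8.png

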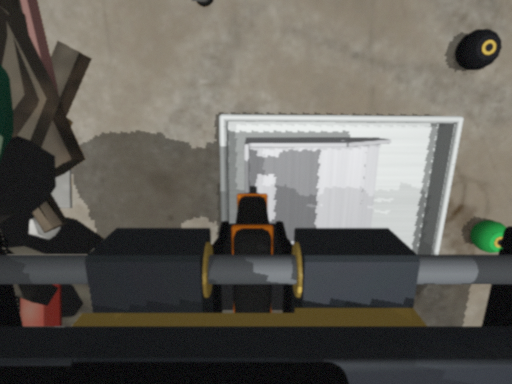

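The pan is empty and hangs inside the tray outline, with its right side at row 141, the tray wall at row 118 and its back at column 247 against the wall at 222. I lower it slowly, to 0.260 and then to contact.

```bash
python3 -m creep '[[-1,-1,0,10,0,0,0],[-1,-2,0,20,0,0,0],[-1,-2.5,0,28,0,0,0],[-1,-2.5,0,34,0,0,0],[-1,-2.5,0,37,0,0,0],[-1,-2.5,0,38.5,0,0,0],[-1,-2.5,0,38.5,0,0,0]]'; python3 -m creep '[[-1,0,0,0.7,0,0,0],[-1,0,0,0.7,0,0,0],[-1,0,0,0.7,0,0,0]]'
```

```text
time_s: 13.15
tcp_pos: [0.6043, -0.0317, 0.262]
ee_rot: [[0.197, -0.98, 0.004], [-0.98, -0.197, 0.002], [-0.001, -0.004, -1.0]]
wrist_force: [0.7, -0.2, -2.2]
gripper_width: 0.179
gripper_force: 30.0
time_s: 13.4
tcp_pos: [0.6044, -0.0317, 0.262]
ee_rot: [[0.197, -0.98, 0.005], [-0.98, -0.197, 0.002], [-0.001, -0.005, -1.0]]
wrist_force: [-0.1, 0.3, -2.6]
gripper_width: 0.184
gripper_force: 30.0
```

```bash
python3 -m creep '[[-1,0,0,1,0,0,0],[-1,0,0,1,0,0,0],[-1,0,0,1,0,0,0]]';python3 -m creep '[[-1,0,0,1,0,0,0],[-1,0,0,1,0,0,0],[-1,0,0,1,0,0,0]]'
```

```text
time_s: 13.65
tcp_pos: [0.6043, -0.0317, 0.2607]
ee_rot: [[0.197, -0.98, 0.004], [-0.98, -0.197, 0.002], [-0.001, -0.005, -1.0]]
wrist_force: [0.2, -0.1, -2.5]
gripper_width: 0.181
gripper_force: 30.0
time_s: 13.9
tcp_pos: [0.6043, -0.0317, 0.2596]
ee_rot: [[0.197, -0.98, 0.004], [-0.98, -0.197, 0.002], [-0.001, -0.005, -1.0]]
wrist_force: [-0.4, -0.5, -1.9]
gripper_width: 0.183
gripper_force: 30.0
```

```bash
python3 -m creep '[[-1,0,0,0.6,0.3,0,0],[-1,0,0,0.6,0.3,0,0],[-1,0,0,0.6,0.3,0,0]]';python3 -m creep '[[-1,0,0,0.5,0,0,0],[-1,0,0,0.5,0,0,0],[-1,0,0,0.5,0,0,0]]'
```

```text
time_s: 14.15
tcp_pos: [0.6042, -0.0318, 0.2597]
ee_rot: [[0.197, -0.98, 0.009], [-0.98, -0.197, 0.003], [-0.001, -0.009, -1.0]]
wrist_force: [-0.9, -0.5, 4.0]
gripper_width: 0.183
gripper_force: 30.0
time_s: 14.4
tcp_pos: [0.6042, -0.0318, 0.2596]
ee_rot: [[0.198, -0.98, 0.009], [-0.98, -0.198, 0.002], [-0.001, -0.009, -1.0]]
wrist_force: [-2.0, -0.2, 7.2]
gripper_width: 0.181
gripper_force: 30.0
```

It's standing on the floor. I level it, release, and lift off.

```bash
python3 -m creep '[[-1,0,-1,-0.5,-0.5,0,0],[-1,0,-1,-0.5,-0.5,0,0],[-0.4,0,-1,-0.5,-0.5,0,0],[-0.2,0,-1,-0.5,-0.5,0,0],[0,0,-1,-0.5,-0.5,0,0],[0.3,0,-1,-0.5,-0.5,0,0],[0.6,0,-1,-0.5,-0.5,0,0],[0.8,0,-1,-0.5,-0.5,0,0]]'; python3 -m creep '[[1,0,0,0,0,0,0],[1,0,0,0,0,0,0],[1,0,0,0,0,0,0],[1,0,0,0,0,0,0],[1,0,0,0,0,0,0],[1,0,0,0,0,0,0],[1,0,0,0,0,0,0]]'; python3 -m creep '[[1,0,0,-10,0,0,0],[1,0,0,-35,0,0,0],[1,0,0,-65,0,0,0],[1,0,0,-100,0,0,0],[1,0,0,-130,0,0,0],[1,20,0,-150,0,0,0],[1,50,0,-150,0,0,0],[1,80,0,-150,0,0,0]]'
python3 -m creep '[[1,30,0,0,0,0,0],[1,60,0,0,0,0,0],[1,60,0,0,0,0,0]]' >/dev/null
python3 - <<'E'
from h import *
a,_=vision.capture("scene"); b,_=vision.capture("side")
f=lambda p,x,y:cv2.resize(p[y:y+130,x:x+150],None,fx=2.6,fy=2.6,interpolation=cv2.INTER_CUBIC)
cv2.imwrite("pics/end.png",np.hstack([f(a,180,155),f(b,190,195)])[:,:,::-1])
E
python3 look.py w9; python3 m.py
```

```text
time_s: 15.07
tcp_pos: [0.6053, -0.0315, 0.2589]
ee_rot: [[0.197, -0.98, 0.001], [-0.98, -0.197, 0.002], [-0.001, -0.001, -1.0]]
wrist_force: [-0.3, 0.8, 0.0]
gripper_width: 0.548
gripper_force: 0.0
time_s: 15.65
tcp_pos: [0.6053, -0.0315, 0.259]
ee_rot: [[0.197, -0.98, 0.001], [-0.98, -0.197, 0.002], [-0.001, -0.001, -1.0]]
wrist_force: [0.9, 0.6, -0.1]
gripper_width: 0.984
gripper_force: 0.0
time_s: 16.32
tcp_pos: [0.6209, -0.1104, 0.4126]
ee_rot: [[0.199, -0.98, 0.007], [-0.98, -0.199, 0.002], [-0.0, -0.007, -1.0]]
wrist_force: [-0.2, 0.8, -0.9]
gripper_width: 0.994
gripper_force: 0.0
16.67 [ 0.6325 -0.1701  0.4091] F [ 0.2  0.9 -0.1] w 1.002 0.0
red 195 [211.   4.] [ 0.704 -0.324  0.051] 0.055 [ 0.705 -0.325  0.049]
red 644 [399.  40.] [ 0.509 -0.334  0.03 ] 0.035 [ 0.504 -0.337  0.022]
red 218 [74. 79.] [ 0.827 -0.231  0.065] 0.111 [ 0.815 -0.232  0.079]
red 389 [362.  79.] [ 0.536 -0.29   0.027] 0.031 [ 0.533 -0.291  0.025]
red 156 [ 3. 82.] [ 0.846 -0.22   0.124] 0.146 [ 0.84  -0.22   0.132]
red 317 [ 73. 121.] [ 0.815 -0.191  0.078] 0.107 [ 0.813 -0.195  0.085]
grip top 221 ((610.633544921875, -49.2731819152832), (17.13784408569336, 13.652215957641602), 11.261726379394531) [ 0.61073835 -0.05204878  0.12042864]
tray 701 ((542.8655395507812, -120.91920471191406), (202.3157501220703, 277.0345153808594), 10.37423038482666)
```

View pics/end.png

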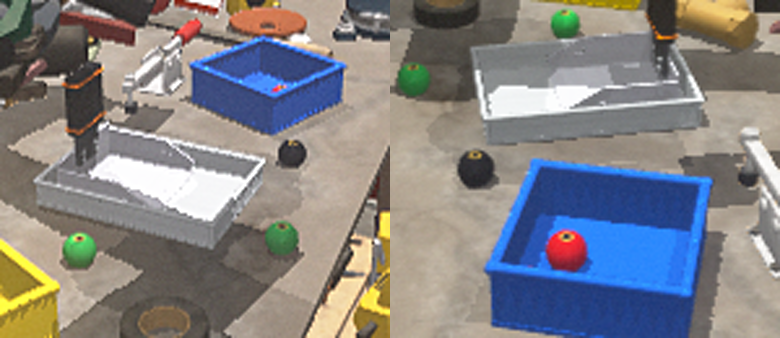

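The scoop stands upright in the tray (grip at (84,115) in the left crop). One red knob shows in the blue box at (566,250) in the right crop. The wrist camera puts both knobs inside the box, at (0.505,-0.336) and (0.534,-0.290).

```bash
python3 -c "
from station import r
print(r.finish_job())"
```

```text
the job is handed in; nothing more can be done
None
```

The job is handed in at about 17 s of the 48 s limit: both red knobs are in the blue box, the scoop stands upright and released in the tray, and the gripper stayed clear of the knobs.

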